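# Call table 7 on the pass

### The job

The desserts for table 7 are ready: on the table-number caller, press the grip wheel down to free its lock and roll it until the 7 stands in the window, then let the wheel spring back up locked. Only then push the bell knob fully down and let it come up again. Work gently, and leave the plates and cups alone.

Things in the scene. Friction and masses are not known exactly. Their poses are not given: they have to be found in the camera images.
- caller: Table-number caller fixed to the counter: base plate 150 x 235 x 8 mm (y -88 to +147) with an aluminium drum box and a bell post. Origin: on the counter under the drum's middle, z up, axle along y, 80 mm up. In its frame, at x = 0: wheel y -34, window y +12, bell y +115 mm. Outer cheek at y -60, 90 mm high. A push of more than 25 N anywhere on it counts as damage.
- wheel_top (a point): Fixed point: top of the grip wheel when up, mid-width, 138 mm above the counter; axes as the caller's. Upright black treaded rubber wheel, 116 mm diameter, 32 mm wide, open above, 14 mm above the cover beside it. Turn it with a fingertip or shut gripper pressed on its top and dragged along x, in as many strokes as needed; the tread slips if pressed too lightly.
- cradle (a joint): How far wheel and drum are pressed down, m: 0 up, 0.007 hard stop. Spring: about 6 N to start, 10 N at the stop. Up, a tooth locks the drum (0.05 rad play); pressed more than 0.005 it turns from number to number with a stiff drag (about 3 N at the tread). Let go within about 0.07 rad of a number it snaps up home; further off it hangs low, as it may at the start.
- drum (a joint): Drum angle, rad. Number n stands in mid-window at n x 0.628 (7 at 4.398); stops just beyond 0 and 9. Grows when the wheel's top moves along the caller's +x (58 mm of tread per rad). It starts between 1.2 and 2.9 rad, maybe between two numbers.
- window (a point): Centre of the window in the flat cover (x +-55, y -9 to +49 mm in the caller's frame), 124 mm up: an opening 27 mm (x) by 32 mm (y) that shows the top of the white number band. The black numbers 0 to 9 are 17 mm high, heads towards the caller's +x, 25 mm apart round the band.
- bell_top (a point): Fixed point: the middle of the bell knob's top when up, 82 mm above the counter. A steel knob 34 mm across, 12 mm proud of a steel post 48 mm across and 70 mm high.
- bell (a joint): How far the bell knob is pressed, in m: 0 up, 0.006 fully down on its stop; the spring takes about 2 N to start and 6 N at the bottom.
- plate_a: White plate 220 mm across, 18 mm high, with a round dessert 32 mm high on it; origin under its centre. Stays where it is.
- plate_b: White plate 220 mm across, 18 mm high, with a bar-shaped dessert 26 mm high on it; origin under its centre. Stays where it is.
- ramekin: White ramekin 80 mm across, 45 mm high; origin under its centre. Stays where it is.
- beaker: Steel beaker 64 mm across, 110 mm high; origin under its centre. Stays where it is.

How it is judged (in metres and radians):
On the way, in this order (a step that is already met when the one before it is completed fails the run):
1. the 7 stands in the window and the wheel has sprung up locked (value of joint drum between 4.26824 and 4.52824 rad and value of joint cradle below 0.0015 m), for 0.2 s.
2. the bell knob is pushed fully down (value of joint bell above 0.0045 m), for 0.05 s.
At the end, for the whole second after the job is handed in: 7 in the window (drum within 0.13 rad of 4.398), drum at rest, wheel up to within 1.5 mm, bell knob up again to within 1.5 mm after it was pushed at least 4.5 mm down (all of step 1 and value of joint bell below 0.0015 m and velocity of joint drum between -0.05 and 0.05 rad/s); the robot touches nothing.
It fails at once if the bell is rung (knob more than 4 mm down) while the 7 is not locked in the window (value of joint bell above 0.004 m and not (value of joint drum between 4.26824 and 4.52824 rad and value of joint cradle below 0.0015 m)).
It fails at once if the caller is pushed with more than 25 N (contact force between any of the arm, the fingers and caller above 25 N).
It fails at once if a plate or cup is moved more than 20 mm (distance of any of plate_a, plate_b, ramekin, beaker from where it was at the start of the episode above 0.02 m).
It also fails if it takes over 72 s, if anything falls off the work surface, if the arm or the gripper's body presses on something with over 40 N, if the wrist force passes 120 N, or if a joint passes its speed limit or range.

### The arm

A 6-joint arm with a two-finger parallel gripper is mounted at the origin on the work surface. World frame = base frame: x ahead of the robot, y to its left, z up, the work surface at z = 0. Lengths are in m, angles in degrees, forces in N, time in s.
With the tool pointing down it reaches from about 0.425 to 0.95 m from the base axis. Payload 14.7 kg.
Tool frame: the origin (TCP) lies at the very end of the fingers, on their centre line; the grasp point (between the pads) lies 19 mm behind it; z points along the fingers, y is the direction in which the jaws open and shut (so a half turn about z gives the same grasp; the last joint's range is limited). The gripper opens to 85 mm and grips with 20 to 120 N. Pads are 22 mm wide; open, the fingers measure 114 mm over their backs; the gripper's body (76 mm by 85 mm) begins 54 mm behind the grasp point. The pads swing forward as they close: fully open they stand 13 mm farther back than shut.
Start: joints at [61.845, 27.513, 91.461, -0, 61.026, -2.67], TCP at [0.28, 0.587, 0.231] pointing down, gripper open.
Joint ranges: [-157.49, 157.49], [-46.99, 117.5], [13.45, 153.17], [-89.5, 269.5], [5.16, 153.95], [-167.48, 167.48]. Speed limits (degrees/s): [108.29, 108.29, 136.94, 172.46, 172.46, 172.46].

### API

Orientations are given as a 3x3 rotation matrix whose columns are the frame's x, y, z axes.
In Python, from rig import robot gives the robot as it stands.
- The arm moves only by the tool servo_tool, never from a script. Its argument "series" is one flat list of numbers, 6 for each row, row after row: the shift along the tool's x, y, z in m, then the turn, a rotation vector about the tool's x, y, z in rad. A call has 1 to 20 rows; each row is the pose to reach, as a shift and turn from the pose commanded when the call began, along the tool's axes at that moment; what a row does not reach only later rows make up. A row lasts 1/8 s, in which the tool goes at most 62.5 mm and 10.7 degrees, less where a joint would pass 70% of its speed; a pose out of reach is approached as far as the arm can. A call with a gripper value outside its range is refused whole. "gripper" is the opening, from 0 (shut) to 1 (fully open), set as the call begins (left out, the last holds). The fingers move at their own pace and stop on an object; "squeeze" is the grip in N (left out, the last holds). Time passes only in rows, so rows that repeat a pose let the fingers close. It gives the time, the measured TCP pose, the force and the opening at its end, in the units of the state.
- robot.read_state(): the state, without advancing time (a new reading comes with each control period).
- robot.snapshot(name): name is "scene" or "top" or "wrist"; returns the picture (400x640x3 uint8, red, green, blue); there is no depth.
- robot.camera_model(name): a dict with "vertical_fov" (degrees; the focal length in pixels is half the picture's height over the tangent of half this angle, whatever the lens; pixels are square), "cx", "cy" (the principal point, pixels), "dist" ([k1, k2, p1, p2, k3] as OpenCV has them; the pictures are not rectified), "position" and "orientation" of the camera in the world. Camera axes: x right, y down, z forward; pixel columns grow to the right and rows downward; lengths in m; the calibration is good to about 2 mm. A picture is of the moment at which its call begins: read the wrist's pose just before it. camera_model takes no time and is no camera call; for the wrist camera it gives the pose at the moment of the call.
- robot.sign_off(): hands the job in, once; it reports no verdict.
The state is a dict: "time_s": time; "joints": joint angles; "dq": joint speeds; "tau": joint torques, N m; "position": TCP position; "ee_rot": TCP orientation; "ft_force": force on the tool from outside, world axes, zero at the start; "moment": the same for the moment, N m; "gripper_width": opening from 0.0 (shut) to 1.0 (fully open).
Only numpy, scipy, OpenCV 4.12 (cv2) and the standard library are available. Lean on these libraries where they do the work, as an engineer would, in place of code of your own. Each camera call takes 0.05 s, during which the arm holds its last target. There are 200 camera calls.

## Working session

There is one attempt and no reset: what is moved stays moved. The work goes in short steps, Python scripts to look and compute and a tool call to move; the robot and the scene stay as the last step left them, time stands still between calls to the robot, and variables do not carry over. Pictures are saved under pics/ and viewed, about 8 in all and at most 12, crops included, and the job is handed in when it is done.

Besides the shell and the picture viewer there is one more tool, called after "Emit:" as a command line: name --argument value ..., lists and objects as JSON in quotes. servo_tool: Moves the arm, as the interface text tells. Its arguments: {"type":"object","properties":{"series":{"type":"array","items":{"type":"number"}},"gripper":{"type":"number"},"squeeze":{"type":"number"}},"required":["series"]}

```bash
mkdir -p pics; ls; python3 - <<'E'
from rig import robot
import cv2,numpy as np
s=robot.read_state();print({k:np.round(v,4).tolist() for k,v in s.items()})
for n in("scene","top","wrist"):
    m=robot.camera_model(n);print(n,m)
    cv2.imwrite(f"pics/{n}0.png",robot.snapshot(n)[:,:,::-1])
E
```

```text
pics
{'time_s': 0.0, 'joints': [61.8452, 27.5496, 91.4928, -0.0012, 61.0241, -2.6689], 'dq': [0.0718, 0.0165, 0.0301, 0.0516, 0.0799, -0.0312], 'tau': [-0.0033, -95.0684, -43.0169, -0.0004, 0.0126, -0.0], 'position': [0.2795, 0.5864, 0.2307], 'ee_rot': [[-0.9027, 0.4303, -0.0005], [0.4303, 0.9027, -0.001], [0.0, -0.0012, -1.0]], 'ft_force': [-0.3936, 0.2971, -0.7539], 'moment': [0.0253, 0.0067, 0.0019], 'gripper_width': 1.0032}
scene {'vertical_fov': 49.27604342333687, 'cx': 326.27092562504146, 'cy': 202.11141006894715, 'dist': array([0.04181662, 0.        , 0.        , 0.        , 0.        ]), 'position': array([ 1.35524546, -0.75562708,  1.06125787]), 'orientation': array([[ 0.71911588,  0.48189905, -0.50064523],
       [ 0.69485358, -0.49127966,  0.52518834],
       [ 0.00713094, -0.72554641, -0.68813629]])}
top {'vertical_fov': 45.119748870768106, 'cx': 316.5906376900399, 'cy': 203.81321849847834, 'dist': array([-0.1156967,  0.       ,  0.       ,  0.       ,  0.       ]), 'position': array([ 0.52637377, -0.00756029,  1.31255414]), 'orientation': array([[-0.01547561, -0.99576641,  0.09060774],
       [-0.99980764,  0.01431879, -0.01340356],
       [ 0.01204942, -0.09079774, -0.99579646]])}
wrist {'vertical_fov': 68.89813511198422, 'cx': 319.9642422194428, 'cy': 198.5006226068899, 'dist': array([0.0141378, 0.       , 0.       , 0.       , 0.       ]), 'position': array([0.20748411, 0.62090575, 0.37362229]), 'orientation': array([[ 0.43006231,  0.85803173,  0.28076317],
       [ 0.90279831, -0.4082967 , -0.13508893],
       [-0.00127592,  0.31156917, -0.95022262]])}
```

View pics/top0.png

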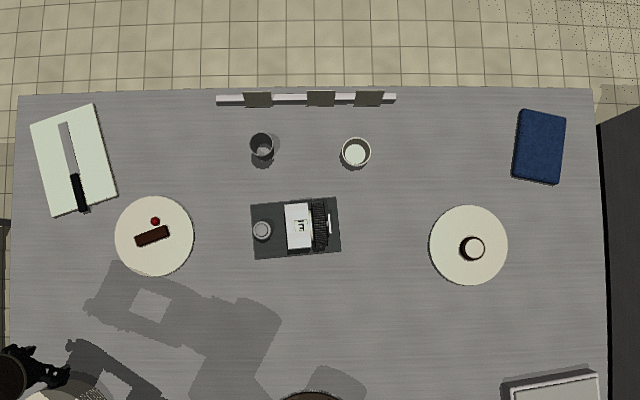

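View pics/scene0.png

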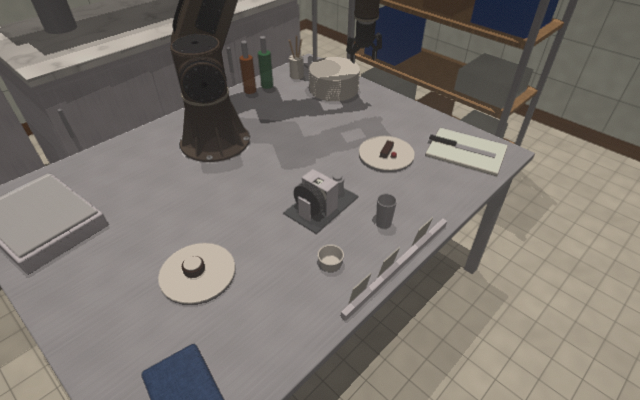

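The top view shows the caller at about (295,228), with the bell at (262,230), the window at (298,226) and the wheel at (320,224). The scene view has the bell at about (338,178) and the wheel at (311,200). The caller's axes lie roughly along the world axes.

```bash
cat > h.py <<'E'
import cv2,numpy as np
from rig import robot
def ray(m,px):
    f=200/np.tan(np.radians(m["vertical_fov"]/2))
    K=np.array([[f,0,m["cx"]],[0,f,m["cy"]],[0,0,1]])
    u=cv2.undistortPoints(np.array([[px]],float),K,m["dist"])[0,0]
    return m["position"],m["orientation"]@np.array([u[0],u[1],1])
def plane(m,px,z):
    o,d=ray(m,px);return o+d*(z-o[2])/d[2]
def tri(m1,p1,m2,p2):
    (a,d),(b,e)=ray(m1,p1),ray(m2,p2)
    t=np.linalg.lstsq(np.c_[d,-e],b-a,rcond=None)[0]
    p,q=a+d*t[0],b+e*t[1];return (p+q)/2,np.linalg.norm(p-q)
def pix(m,p):
    f=200/np.tan(np.radians(m["vertical_fov"]/2))
    K=np.array([[f,0,m["cx"]],[0,f,m["cy"]],[0,0,1]])
    R=m["orientation"].T
    return cv2.projectPoints(np.array(p,float).reshape(-1,1,3),R,-R@m["position"],K,m["dist"])[0][:,0]
E
python3 - <<'E'
from h import *
t=robot.camera_model("top");s=robot.camera_model("scene")
np.set_printoptions(precision=4,suppress=True)
im=cv2.imread("pics/top0.png")
g=cv2.cvtColor(im,cv2.COLOR_BGR2GRAY)[185:270,240:350]
m=(g<75).astype(np.uint8)
n,l,st,c=cv2.connectedComponentsWithStats(m);k=1+np.argmax(st[1:,4])
r=cv2.minAreaRect(cv2.findNonZero((l==k).astype(np.uint8)));b=cv2.boxPoints(r)+[240,185]
P=np.array([plane(t,q,.008) for q in b]);print(b,P,np.linalg.norm(P-np.roll(P,1,0),axis=1),P.mean(0))
print("bell",tri(t,(262,230),s,(338,177)),plane(t,(262,230),.082))
cv2.imwrite("pics/a.png",np.hstack([cv2.resize(im[190:265,245:345],(400,300),interpolation=2),cv2.resize(cv2.imread("pics/scene0.png")[160:235,275:375],(400,300),interpolation=2)]))
E
```

```text
[[249.1685 204.2697]
 [335.7169 196.027 ]
 [340.9618 251.0989]
 [254.4135 259.3416]] [[ 0.6465  0.1585  0.008 ]
 [ 0.6656 -0.0776  0.008 ]
 [ 0.5158 -0.089   0.008 ]
 [ 0.4971  0.145   0.008 ]] [0.15   0.2368 0.1503 0.2347] [0.5812 0.0342 0.008 ]
bell (array([0.5748, 0.1188, 0.0721]), np.float64(0.0037187165855943533)) [0.5732 0.1164 0.082 ]
```

View pics/a.png

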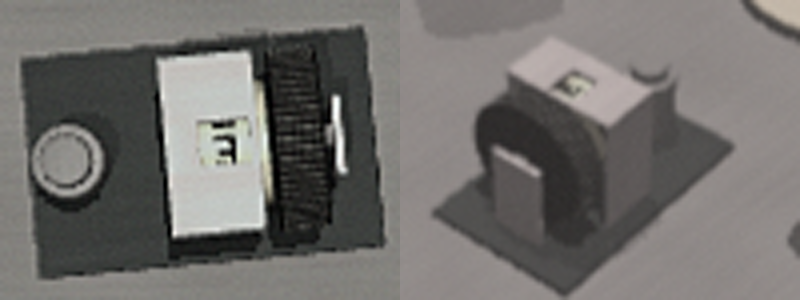

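The plate measures 150 x 235 mm, which matches. Yaw is about +4.6° and the origin about (0.584, 0.005). The bell agrees to 3 mm. The window shows an E-like 3 lying between numbers. I'll hover above the wheel and look with the wrist camera.

Emit:
servo_tool --series '[-0.0216,-0.017,0,0,0,-0.021,-0.054,-0.0425,0,0,0,-0.0525,-0.0972,-0.0765,0,0,0,-0.0945,-0.1404,-0.1105,0,0,0,-0.1365,-0.1836,-0.1445,0,0,0,-0.1785,-0.2268,-0.1785,0,0,0,-0.2205,-0.27,-0.2125,0,0,0,-0.2625,-0.3132,-0.2465,0,0,0,-0.3045,-0.3564,-0.2805,0,0,0,-0.3465,-0.3996,-0.3145,0,0,0,-0.3885,-0.4428,-0.3485,0,0,0,-0.4305,-0.486,-0.3825,0,0,0,-0.4725,-0.5184,-0.408,0,0,0,-0.504,-0.54,-0.425,0,0,0,-0.525,-0.54,-0.425,0,0,0,-0.525,-0.54,-0.425,0,0,0,-0.525]' --gripper 0 --squeeze 40

```text
time_s: 2.15
position: [0.5838, -0.0289, 0.231]
ee_rot: [[-0.997, -0.08, -0.001], [-0.08, 0.997, 0.0], [0.001, 0.0, -1.0]]
ft_force: [-0.2, 0.9, 0.4]
gripper_width: -0.002
```

```bash
python3 - <<'E'
from h import *
np.set_printoptions(precision=4,suppress=True)
s=robot.read_state();print(s["time_s"],s["position"],s["ee_rot"],s["ft_force"],s["gripper_width"],s["joints"])
m=robot.camera_model("wrist");im=robot.snapshot("wrist")[:,:,::-1]
O=np.array([.5836,.0048,0]);X=np.array([.9967,.0806,0]);Y=np.array([-.0806,.9967,0])
for n,(x,y,z) in dict(wheel=(0,-.034,.138),win=(0,.012,.124),bell=(0,.115,.082),c1=(.055,-.009,.124),c2=(-.055,-.009,.124),c3=(-.055,.049,.124),c4=(.055,.049,.124)).items(): print(n,pix(m,O+x*X+y*Y+[0,0,z])[0])
cv2.imwrite("pics/w1.png",im);np.save("w1.npy",m,allow_pickle=True)
E
```

```text
2.15 [ 0.5838 -0.0289  0.231 ] [[-0.9968 -0.0796 -0.0008]
 [-0.0796  0.9968  0.0003]
 [ 0.0008  0.0003 -1.    ]] [-0.2197  0.852   0.353 ] -0.0022134160180744067 [  -5.8081   22.3159  100.2794    0.0118   57.4508 -100.3808]
wheel [319.5693 204.1951]
win [370.5664 199.047 ]
bell [463.4454 186.2981]
c1 [345.6749 253.4415]
c2 [349.1511 137.1247]
c3 [418.0623 136.9806]
c4 [406.1419 253.4571]
```

View pics/w1.png

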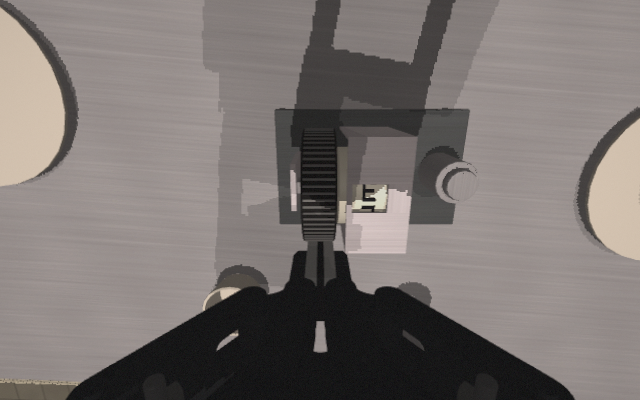

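The prediction fits the cover's corners at (345,253), (408,253) and (417,136), and the bell at (461,183), to within about 2 px. Next I'll enlarge the window.

```bash
python3 - <<'E'
import cv2
im=cv2.imread("pics/w1.png")[175:225,335:405]
cv2.imwrite("pics/b.png",cv2.rotate(cv2.resize(im,(700,500),interpolation=cv2.INTER_CUBIC),cv2.ROTATE_180))
E
```

```text
(no output)
```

View pics/b.png

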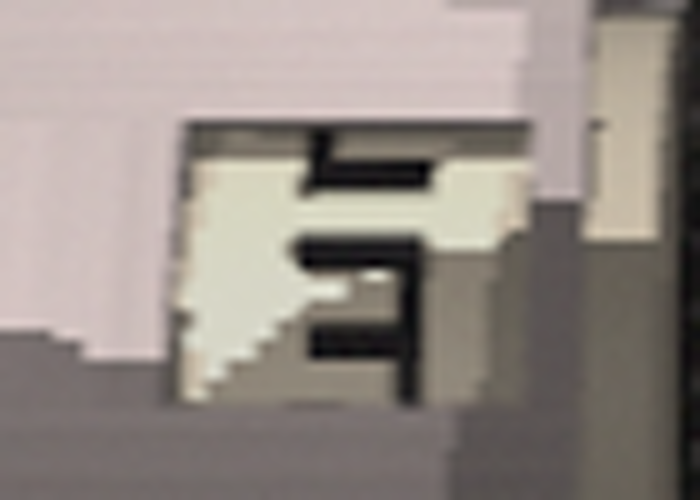

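The window shows the bottom of a 2 towards +x and a 3 below centre. The drum is at about 2.75–2.8 numbers (1.75 rad) and hanging low. The 7 needs about +4.2 numbers, or 153 mm of tread. I'll come down just above the wheel at caller x ≈ -22 mm.

Emit:
servo_tool --series '[0.005,0,0.02,0,0,0,0.012,0,0.05,0,0,0,0.0195,0,0.075,0,0,0,0.0195,0,0.088,0,0,0,0.0195,0,0.0915,0,0,0,0.0195,0,0.0925,0,0,0,0.0195,0,0.0925,0,0,0,0.0195,0,0.0925,0,0,0]'

```text
time_s: 3.2
position: [0.5652, -0.0308, 0.1393]
ee_rot: [[-0.997, -0.08, 0.001], [-0.08, 0.997, -0.0], [-0.001, -0.0, -1.0]]
ft_force: [-0.5, -0.1, -0.0]
gripper_width: 0.001
```

Emit:
servo_tool --series '[0,0,0.001,0,0,0,0,0,0.002,0,0,0,0,0,0.002,0,0,0]'

```text
time_s: 3.58
position: [0.5648, -0.0308, 0.1367]
ee_rot: [[-0.997, -0.08, -0.0], [-0.08, 0.997, 0.0], [0.0, 0.0, -1.0]]
ft_force: [0.0, -1.1, 0.7]
gripper_width: -0.001
```

Emit:
servo_tool --series '[0,0,0.001,0,0,0,0,0,0.002,0,0,0,0,0,0.0025,0,0,0,0,0,0.0025,0,0,0]'

```text
time_s: 4.08
position: [0.5648, -0.0308, 0.1343]
ee_rot: [[-0.997, -0.08, -0.0], [-0.08, 0.997, -0.0], [0.0, -0.0, -1.0]]
ft_force: [0.7, -0.2, 0.4]
gripper_width: 0.002
```

Emit:
servo_tool --series '[0,0,0.001,0,0,0,0,0,0.001,0,0,0]'

```text
time_s: 4.32
position: [0.5649, -0.0309, 0.1335]
ee_rot: [[-0.997, -0.08, 0.0], [-0.08, 0.997, -0.0], [-0.0, -0.0, -1.0]]
ft_force: [-1.7, -1.2, 5.2]
gripper_width: 0.003
```

Emit:
servo_tool --series '[0,0,0.001,0,0,0,0,0,0.001,0,0,0]'

```text
time_s: 4.58
position: [0.5649, -0.031, 0.1326]
ee_rot: [[-0.997, -0.08, 0.0], [-0.08, 0.997, -0.0], [-0.0, -0.0, -1.0]]
ft_force: [-2.6, -1.9, 7.8]
gripper_width: -0.0
```

Emit:
servo_tool --series '[0,0,0.001,0,0,0,0,0,0.001,0,0,0]'

```text
time_s: 4.82
position: [0.565, -0.031, 0.1317]
ee_rot: [[-0.997, -0.08, 0.0], [-0.08, 0.997, -0.0], [-0.0, -0.0, -1.0]]
ft_force: [-2.9, -1.8, 8.9]
gripper_width: 0.002
```

Emit:
servo_tool --series '[0,0,0.0007,0,0,0,0,0,0.0007,0,0,0]'

```text
time_s: 5.08
position: [0.5649, -0.031, 0.131]
ee_rot: [[-0.997, -0.08, 0.0], [-0.08, 0.997, -0.0], [-0.0, -0.0, -1.0]]
ft_force: [-2.5, -2.5, 9.7]
gripper_width: -0.003
```

Emit:
servo_tool --series '[-0.003,0,-0.0003,0,0,0,-0.006,0,-0.0006,0,0,0,-0.006,0,-0.0006,0,0,0]'

```text
time_s: 5.45
position: [0.571, -0.0306, 0.1316]
ee_rot: [[-0.997, -0.08, 0.0], [-0.08, 0.997, -0.0], [-0.0, -0.0, -1.0]]
ft_force: [-2.4, -2.4, 10.5]
gripper_width: 0.002
```

Emit:
servo_tool --series '[-0.003,0,-0.0003,0,0,0,-0.006,0,-0.0005,0,0,0,-0.006,0,-0.0005,0,0,0]'

```text
time_s: 5.82
position: [0.5772, -0.0301, 0.1322]
ee_rot: [[-0.997, -0.08, 0.001], [-0.08, 0.997, -0.0], [-0.001, -0.0, -1.0]]
ft_force: [-0.9, -1.2, 9.5]
gripper_width: 0.003
```

Emit:
servo_tool --series '[-0.004,0,-0.0002,0,0,0,-0.008,0,-0.0002,0,0,0,-0.012,0,-0.0002,0,0,0,-0.016,0,-0.0002,0,0,0]'

```text
time_s: 6.32
position: [0.5929, -0.0288, 0.1323]
ee_rot: [[-0.997, -0.08, 0.0], [-0.08, 0.997, -0.0], [-0.0, -0.0, -1.0]]
ft_force: [-2.1, -3.0, 8.9]
gripper_width: -0.001
```

```bash
cat > win.py <<'E'
import sys
from h import *
m=robot.camera_model("wrist");im=robot.snapshot("wrist")[:,:,::-1]
O=np.array([.5836,.0048,0]);X=np.array([.9967,.0806,0]);Y=np.array([-.0806,.9967,0])
# rectified view of the window plane: top = +x, 10 px/mm, x +-25, y -20..+40
zz=float(sys.argv[2]) if len(sys.argv)>2 else .12
c=[(.025,.04),(.025,-.02),(-.025,-.02),(-.025,.04)]
p=pix(m,[O+x*X+y*Y+[0,0,zz] for x,y in c]).astype(np.float32)
H=cv2.getPerspectiveTransform(p,np.float32([[0,0],[600,0],[600,500],[0,500]]))
w=cv2.warpPerspective(im,H,(600,500),flags=cv2.INTER_CUBIC)
cv2.line(w,(0,250),(40,250),(0,0,255),1);cv2.imwrite(f"pics/{sys.argv[1]}.png",w)
E
python3 win.py c
```

```text
(no output)
```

View pics/c.png

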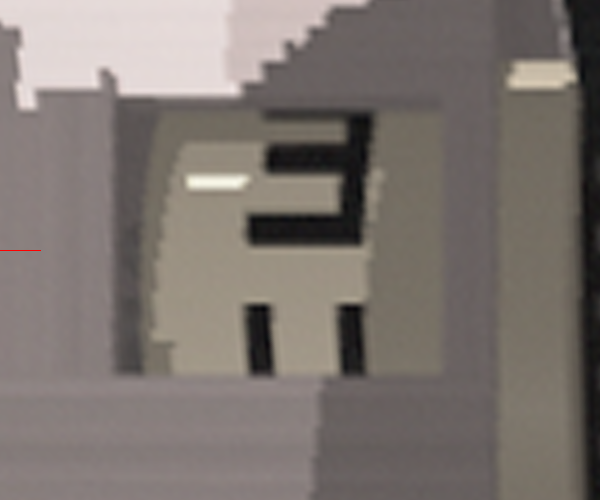

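The stroke works. The 3's middle bar is at row 158, its bottom at 230, and the 4 starts at row 300. With parallax the drum is at about 3.53 numbers, so I'll continue about 17 mm to reach 4.

Emit:
servo_tool --series '[-0.004,0,0.0002,0,0,0,-0.008,0,0.0004,0,0,0,-0.012,0,0.0008,0,0,0,-0.017,0,0.0014,0,0,0,-0.017,0,0.0014,0,0,0]'

```text
time_s: 7.0
position: [0.6108, -0.0274, 0.1311]
ee_rot: [[-0.997, -0.08, 0.002], [-0.08, 0.997, -0.0], [-0.002, -0.0, -1.0]]
ft_force: [2.6, -2.1, 8.7]
gripper_width: 0.0
```

Emit:
servo_tool --series '[0,0,-0.003,0,0,0,0,0,-0.008,0,0,0,0.02,0,-0.012,0,0,0,0.042,0,-0.012,0,0,0,0.042,0,-0.012,0,0,0]'

```text
time_s: 7.62
position: [0.5663, -0.0305, 0.1425]
ee_rot: [[-0.997, -0.08, -0.001], [-0.08, 0.997, 0.0], [0.001, 0.0, -1.0]]
ft_force: [0.8, -0.4, -0.4]
gripper_width: 0.004
```

```bash
python3 win.py d
```

```text
(no output)
```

View pics/d.png

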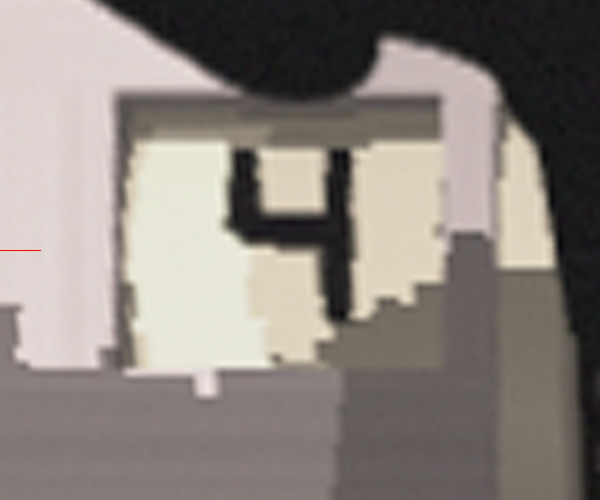

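The 4 stands in the window, with its centre at row 234 against the window centre at about 233–250. The drum is at 4. I'll press again and check whether the wheel had come up.

Emit:
servo_tool --series '[0.0,0,0.003,0,0,0,0.0,0,0.006,0,0,0,0,0,0.0065,0,0,0,0,0,0.0065,0,0,0]'

```text
time_s: 8.18
position: [0.5685, -0.0306, 0.1361]
ee_rot: [[-0.997, -0.08, 0.001], [-0.08, 0.997, -0.0], [-0.001, -0.0, -1.0]]
ft_force: [-0.1, 0.1, 6.9]
gripper_width: -0.0
```

Emit:
servo_tool --series '[0,0,0.001,0,0,0,0,0,0.002,0,0,0,0,0,0.003,0,0,0,0,0,0.004,0,0,0,0,0,0.0045,0,0,0,0,0,0.0045,0,0,0]'

```text
time_s: 8.93
position: [0.5686, -0.0306, 0.1318]
ee_rot: [[-0.997, -0.08, 0.001], [-0.08, 0.997, -0.0], [-0.001, -0.0, -1.0]]
ft_force: [-0.6, -0.8, 9.2]
gripper_width: 0.001
```

Contact force of 6.9 N at 0.136 shows the wheel was up and locked at 4. Now one number per stroke.

Emit:
servo_tool --series '[-0.003,0,0.0002,0,0,0,-0.008,0,0.0002,0,0,0,-0.013,0,0.0002,0,0,0,-0.018,0,0.0002,0,0,0,-0.023,0,0.0002,0,0,0,-0.028,0,0.0003,0,0,0,-0.033,0,0.0006,0,0,0,-0.036,0,0.0008,0,0,0,-0.036,0,0.0008,0,0,0]'

```text
time_s: 10.05
position: [0.6048, -0.0277, 0.1311]
ee_rot: [[-0.997, -0.08, 0.001], [-0.08, 0.997, -0.0], [-0.001, -0.0, -1.0]]
ft_force: [0.2, -0.6, 9.8]
gripper_width: -0.001
```

Emit:
servo_tool --series '[0,0,-0.003,0,0,0,0,0,-0.008,0,0,0,0.018,0,-0.01,0,0,0,0.036,0,-0.01,0,0,0,0.036,0,-0.007,0,0,0,0.036,0,-0.0045,0,0,0,0.036,0,-0.0045,0,0,0]'

```text
time_s: 10.92
position: [0.5682, -0.0306, 0.135]
ee_rot: [[-0.997, -0.08, -0.001], [-0.08, 0.997, -0.0], [0.001, -0.0, -1.0]]
ft_force: [-4.8, -1.6, 7.8]
gripper_width: 0.003
```

At 0.135 the force is 7.8 N, so the wheel is up and locked at 5. Next number.

Emit:
servo_tool --series '[0,0,0.001,0,0,0,0,0,0.002,0,0,0,0,0,0.0033,0,0,0,0,0,0.0033,0,0,0]'

```text
time_s: 11.42
position: [0.5684, -0.0306, 0.1318]
ee_rot: [[-0.997, -0.08, -0.0], [-0.08, 0.997, -0.0], [0.0, -0.0, -1.0]]
ft_force: [-4.6, -1.2, 8.4]
gripper_width: 0.001
```

Emit:
servo_tool --series '[-0.003,0,0.0002,0,0,0,-0.008,0,0.0002,0,0,0,-0.013,0,0.0002,0,0,0,-0.018,0,0.0002,0,0,0,-0.023,0,0.0002,0,0,0,-0.028,0,0.0003,0,0,0,-0.033,0,0.0006,0,0,0,-0.036,0,0.0008,0,0,0,-0.036,0,0.0008,0,0,0]'

```text
time_s: 12.55
position: [0.6055, -0.0277, 0.1314]
ee_rot: [[-0.997, -0.08, 0.002], [-0.08, 0.997, -0.0], [-0.002, -0.0, -1.0]]
ft_force: [1.0, 0.6, 8.8]
gripper_width: 0.001
```

Emit:
servo_tool --series '[0,0,-0.003,0,0,0,0,0,-0.008,0,0,0,0.018,0,-0.01,0,0,0,0.036,0,-0.01,0,0,0,0.036,0,-0.007,0,0,0,0.036,0,-0.0045,0,0,0,0.036,0,-0.0045,0,0,0]'

```text
time_s: 13.42
position: [0.5687, -0.0306, 0.1355]
ee_rot: [[-0.997, -0.08, 0.001], [-0.08, 0.997, -0.0], [-0.001, -0.0, -1.0]]
ft_force: [0.4, -0.5, 1.9]
gripper_width: -0.001
```

Only 1.9 N here, so the wheel may be hanging off the number. I'll lift and look.

Emit:
servo_tool --series '[0,0,-0.004,0,0,0,0,0,-0.007,0,0,0,0,0,-0.007,0,0,0]'

```text
time_s: 13.8
position: [0.568, -0.0306, 0.143]
ee_rot: [[-0.997, -0.08, 0.001], [-0.08, 0.997, -0.0], [-0.001, -0.0, -1.0]]
ft_force: [-1.1, 0.6, 0.3]
gripper_width: -0.004
```

```bash
python3 win.py e
```

```text
(no output)
```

View pics/e.png

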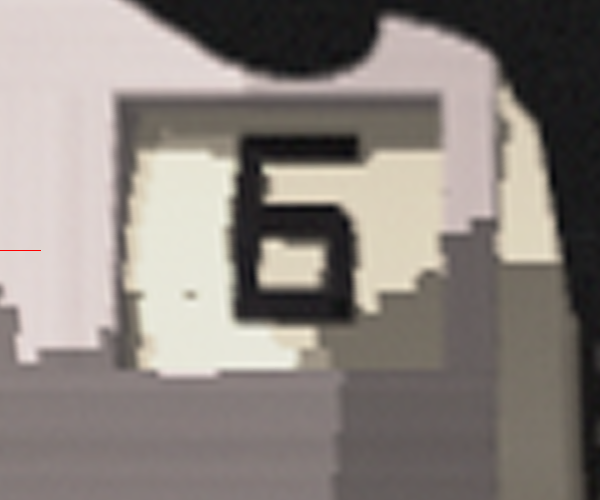

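A 6 stands in the window (rows 133–322), about 1.2 mm further +x than the 4 was. With the low wheel I take it as about 0.08 rad past 6. The last stroke will be about 32 mm.

Emit:
servo_tool --series '[-0.0025,0,0.004,0,0,0,-0.0025,0,0.007,0,0,0,-0.0025,0,0.009,0,0,0,-0.0025,0,0.0105,0,0,0,-0.0025,0,0.0113,0,0,0,-0.0025,0,0.0113,0,0,0]'

```text
time_s: 14.6
position: [0.5706, -0.0305, 0.1316]
ee_rot: [[-0.997, -0.08, 0.001], [-0.08, 0.997, -0.0], [-0.001, -0.0, -1.0]]
ft_force: [-1.7, -1.0, 8.2]
gripper_width: 0.0
```

Emit:
servo_tool --series '[-0.003,0,0.0001,0,0,0,-0.008,0,0.0001,0,0,0,-0.013,0,0.0001,0,0,0,-0.018,0,0.0001,0,0,0,-0.023,0,0.0001,0,0,0,-0.028,0,0.0003,0,0,0,-0.032,0,0.0005,0,0,0,-0.032,0,0.0005,0,0,0,-0.032,0,0.0005,0,0,0]'

```text
time_s: 15.72
position: [0.603, -0.028, 0.1312]
ee_rot: [[-0.997, -0.08, 0.002], [-0.08, 0.997, -0.0], [-0.002, -0.0, -1.0]]
ft_force: [0.7, -0.7, 9.0]
gripper_width: 0.002
```

Emit:
servo_tool --series '[0,0,-0.003,0,0,0,0,0,-0.008,0,0,0,0.018,0,-0.011,0,0,0,0.034,0,-0.011,0,0,0,0.034,0,-0.011,0,0,0]'

```text
time_s: 16.35
position: [0.567, -0.0306, 0.1416]
ee_rot: [[-0.997, -0.08, -0.001], [-0.08, 0.997, 0.0], [0.001, 0.0, -1.0]]
ft_force: [0.9, -0.4, -0.4]
gripper_width: -0.002
```

```bash
python3 win.py f
```

```text
(no output)
```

View pics/f.png

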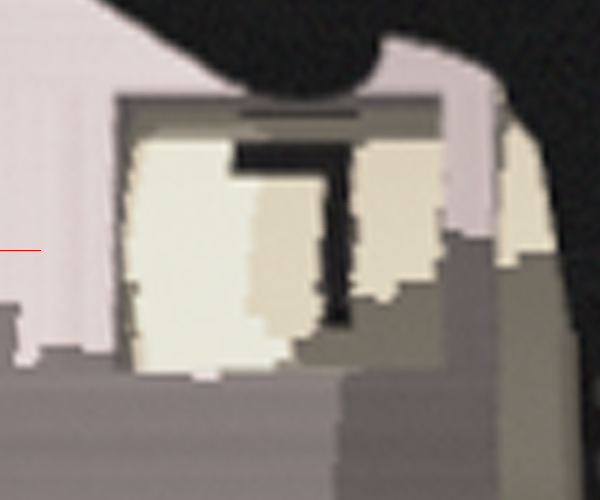

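A 7 stands in the window (rows 142–326), centred like the locked 4. I'll probe lightly to confirm the wheel is up.

Emit:
servo_tool --series '[0,0,0.003,0,0,0,0,0,0.005,0,0,0,0,0,0.0053,0,0,0,0,0,0.0053,0,0,0]'

```text
time_s: 16.9
position: [0.5688, -0.0306, 0.1366]
ee_rot: [[-0.997, -0.08, 0.001], [-0.08, 0.997, -0.0], [-0.001, -0.0, -1.0]]
ft_force: [-0.3, -0.4, 6.2]
gripper_width: 0.003
```

Emit:
servo_tool --series '[0,0,-0.01,0,0,0,0,0,-0.03,0,0,0,0,0,-0.03,0,0,0,0,0,-0.03,0,0,0,0,0,-0.03,0,0,0]'

```text
time_s: 17.52
position: [0.5679, -0.0305, 0.1659]
ee_rot: [[-0.997, -0.08, -0.001], [-0.08, 0.997, 0.0], [0.001, 0.0, -1.0]]
ft_force: [0.6, 0.8, -0.0]
gripper_width: 0.001
```

```bash
python3 win.py g; python3 - <<'E'
from h import *
s=robot.read_state();R=s["ee_rot"];O=np.array([.5836,.0048,0]);Y=np.array([-.0806,.9967,0])
b=O+.115*Y+[0,0,.082];print(s["position"],b,R.T@(b-s["position"]))
m=robot.camera_model("wrist");im=robot.snapshot("wrist")[:,:,::-1];print(pix(m,b))
g=cv2.cvtColor(im,cv2.COLOR_BGR2GRAY);x,y=pix(m,b)[0].astype(int)
cv2.imwrite("pics/h.png",cv2.resize(im[max(0,y-60):y+60,x-80:x+80],(640,480),interpolation=2));print(x-80,max(0,y-60))
E
```

```text
[ 0.56794639 -0.03047926  0.16594517] [0.574331  0.1194205 0.082    ] [-0.01844702  0.14889103  0.08395631]
[[497.38371918 225.65581181]]
417 165
```

View pics/h.png

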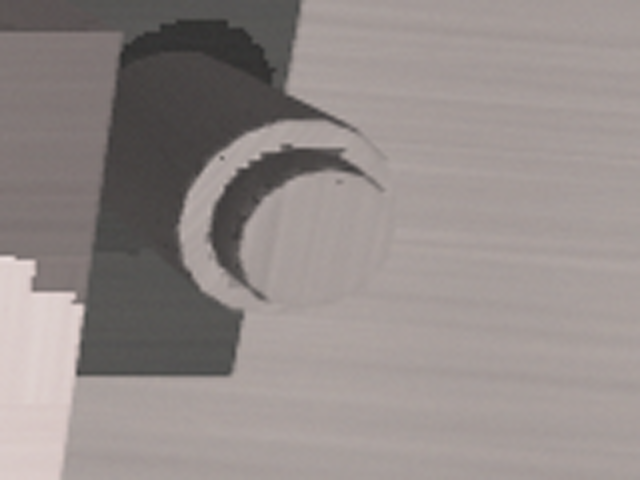

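The probe gave 6.2 N at 0.1366, so the wheel is up and locked. The knob is seen at (496.5,225) against a predicted (497.4,225.7). On to the bell.

Emit:
servo_tool --series '[-0.003,0.025,0,0,0,0,-0.008,0.065,0,0,0,0,-0.013,0.105,0,0,0,0,-0.017,0.14,0,0,0,0,-0.0185,0.149,0.01,0,0,0,-0.0185,0.149,0.035,0,0,0,-0.0185,0.149,0.06,0,0,0,-0.0185,0.149,0.076,0,0,0,-0.0185,0.149,0.081,0,0,0,-0.0185,0.149,0.081,0,0,0,-0.0185,0.149,0.081,0,0,0]'

```text
time_s: 19.0
position: [0.5753, 0.1195, 0.0862]
ee_rot: [[-0.997, -0.08, 0.001], [-0.08, 0.997, 0.0], [-0.001, 0.0, -1.0]]
ft_force: [0.7, -0.8, -0.1]
gripper_width: -0.003
```

Emit:
servo_tool --series '[0,0,0.001,0,0,0,0,0,0.002,0,0,0,0,0,0.003,0,0,0,0,0,0.004,0,0,0,0,0,0.005,0,0,0,0,0,0.006,0,0,0,0,0,0.006,0,0,0]'

```text
time_s: 19.88
position: [0.5748, 0.1195, 0.0795]
ee_rot: [[-0.997, -0.08, 0.0], [-0.08, 0.997, -0.0], [-0.0, -0.0, -1.0]]
ft_force: [-0.9, -0.4, 2.8]
gripper_width: -0.005
```

Emit:
servo_tool --series '[0,0,0.001,0,0,0,0,0,0.002,0,0,0,0,0,0.0025,0,0,0,0,0,0.0025,0,0,0]'

```text
time_s: 20.38
position: [0.5748, 0.1195, 0.077]
ee_rot: [[-0.997, -0.08, 0.0], [-0.08, 0.997, -0.0], [-0.0, -0.0, -1.0]]
ft_force: [-0.6, 0.9, 5.5]
gripper_width: -0.0
```

Emit:
servo_tool --series '[0,0,0.0005,0,0,0,0,0,0.001,0,0,0,0,0,0.001,0,0,0]'

```text
time_s: 20.75
position: [0.5749, 0.1195, 0.0761]
ee_rot: [[-0.997, -0.08, 0.0], [-0.08, 0.997, 0.0], [-0.0, 0.0, -1.0]]
ft_force: [-0.5, -0.1, 5.3]
gripper_width: -0.001
```

Emit:
servo_tool --series '[0,0,0.0004,0,0,0,0,0,0.0007,0,0,0,0,0,0.0007,0,0,0]'

```text
time_s: 21.12
position: [0.5749, 0.1195, 0.0759]
ee_rot: [[-0.997, -0.08, 0.0], [-0.08, 0.997, 0.0], [-0.0, 0.0, -1.0]]
ft_force: [-3.4, 0.1, 15.0]
gripper_width: 0.002
```

The force jumped to 15 N, so the knob is on its stop. I'll lift off and look at the end state.

Emit:
servo_tool --series '[0,0,-0.003,0,0,0,0,0,-0.008,0,0,0,0,0,-0.025,0,0,0,0,0,-0.06,0,0,0,0,0,-0.1,0,0,0,0.02,-0.02,-0.13,0,0,0,0.05,-0.05,-0.15,0,0,0,0.05,-0.07,-0.15,0,0,0,0.05,-0.07,-0.15,0,0,0,0.05,-0.07,-0.15,0,0,0]'

```text
time_s: 22.38
position: [0.5306, 0.0461, 0.2256]
ee_rot: [[-0.997, -0.08, 0.0], [-0.08, 0.997, 0.0], [-0.0, 0.0, -1.0]]
ft_force: [0.2, 0.7, -0.7]
gripper_width: 0.003
```

```bash
python3 - <<'E'
from h import *
im=robot.snapshot("wrist")[:,:,::-1];cv2.imwrite("pics/i.png",im)
s=robot.read_state();print(s["time_s"],s["ft_force"],s["position"])
E
```

```text
22.425 [-0.58238327 -0.3353076  -0.52772711] [0.53060968 0.04628482 0.22535623]
```

View pics/i.png

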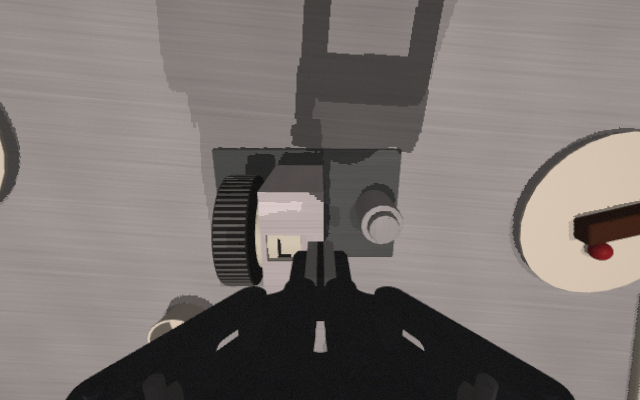

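The wrist view shows the 7 in the window at (285,247) and the knob standing proud at (382,226). The arm is clear of everything, so I'm handing in.

```bash
python3 -c "
from rig import robot
print(robot.sign_off())"
```

```text
the job is handed in; nothing more can be done
None
```

The job is handed in at about 22 s on the robot's clock: the 7 was set and locked first, then the bell was pushed once and let up. The sign-off gave no verdict.

- **Wheel:** I rolled it in four strokes, pressing with about 9–10 N, from between 2 and 3 through 4, 5 and 6 to 7. The stop at 6 overshot and the wheel hung slightly low, so I shortened the last stroke to 32 mm.
- **Lock:** The wrist view shows the 7 standing where the locked 4 had stood. A light touch gave 6.2 N at 0.1366 m, so the wheel was up and locked before the bell was rung.
- **Bell:** The knob went onto its stop, with 15 N measured against the 25 N limit. The last picture shows it proud again.
- **End state:** The arm was clear at 0.225 m with the force reading near zero. The tool never came near the plates or cups, but I did not measure their positions again at the end.

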